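# Valve seat through the self-closing gate

## Robot

A 6-joint arm with a two-finger parallel gripper is mounted at the origin on the work surface. World frame = base frame: x ahead of the robot, y to its left, z up, the work surface at z = 0. Lengths are in mm, angles in rad, forces in N, time in s.
With the tool pointing down it reaches from about 275 to 750 mm from the base axis. Payload 10.2 kg.
Tool frame: the origin (TCP) lies between the finger pads; the fingertips stand 8 mm ahead of it and the grasp point (between the pads) lies 11 mm behind it; z points along the fingers, x is the direction in which the jaws open and shut, and the axes are right-handed (so a half turn about z gives the same grasp; the last joint's range is limited). The gripper opens to 85 mm and grips with 20 to 120 N. Pads are 22 mm wide; open, the fingers measure 114 mm over their backs; the gripper's body (76 mm by 85 mm) begins 54 mm behind the grasp point. The pads swing forward as they close: fully open they stand 13 mm farther back than shut.
Start: joints at [0.883, 0.313, 1.498, -0, 1.331, -0.223], TCP at [235.341, 469.303, 239.294] pointing down, gripper open.
Joint ranges: [-2.94, 2.94], [-0.97, 2.17], [0.19, 2.56], [-1.23, 4.37], [0.02, 3.11], [-2.88, 2.88]. Speed limits (rad/s): [2.39, 2.39, 3.01, 3.14, 3.14, 3.14].

## Interface

Orientations are given as a unit quaternion [w, x, y, z].
In Python, from rig import sense, eyes, ctrl gives the robot as it stands.
- The arm moves only by the tool move_arm, never from a script. Its argument "rows" is a list that holds one entry, the list of rows, each a list of 5 numbers: the shift along the tool's x, y, z in mm, then the turn about the tool's z in units of 6 degrees (1.0 is 6 degrees), then the gripper command: -1 is shut, 1 is fully open, values between are in proportion. In form: [[[dx, dy, dz, roll, jaw], ...]]. A call has 1 to 12 rows; each row is the pose to reach, as a shift and turn from the pose measured when the call began, along the tool's axes at that moment; what a row does not reach only later rows make up. A row lasts 1/8 s, in which the tool goes at most 62.5 mm and 10.7 degrees, less where a joint would pass 70% of its speed; a pose out of reach is approached as far as the arm can. A call with a gripper value outside its range is refused whole. The fingers move at their own pace and stop on an object; "squeeze" is the grip in N (left out, the last holds). Time passes only in rows, so rows that repeat a pose let the fingers close. It gives the time, the measured TCP pose, the force and the opening at its end, in the units of the state.
- sense(): the state, without advancing time (a new reading comes with each control period).
- eyes.capture(name): name is "scene" or "top"; returns a dict with "color" (420x560x3 uint8, blue, green, red), "vertical_fov" (degrees; the focal length in pixels is half the picture's height over the tangent of half this angle, whatever the lens; pixels are square), "cx", "cy" (the principal point, pixels), "k1" (the pictures are not rectified: a ray, as slopes to the right and down, at radius r is drawn at 1 + k1 r^2 times it, then the intrinsics apply), "xyz" and "attitude" of the camera in the world. Camera axes: x right, y down, z forward; pixel columns grow to the right and rows downward; lengths in mm; the calibration is good to about 2 mm. A picture is of the moment at which its call begins. There is no depth.
- ctrl.finish_job(): hands the job in, once; it reports no verdict.
The state is a dict: "time_s": time; "joints": joint angles; "dq": joint speeds; "tau": joint torques, N m; "eef_pos": TCP position; "ee_rot": TCP orientation; "force": force on the tool from outside, world axes, zero at the start; "wrist_torque": the same for the moment, N m; "grip_width": opening from 0.0 (shut) to 1.0 (fully open).
Only numpy, scipy, OpenCV 4.12 (cv2) and the standard library are available. Lean on these libraries where they do the work, as an engineer would, in place of code of your own. Each camera call takes 0.05 s, during which the arm holds its last target. There are 200 camera calls.

## Task

On the grey run-off station, push the self-closing gate open with one finger and keep it open while the other finger pushes the loose valve seat ring along the shelf, through the gateway and off the shelf's edge, so that it drops into the catch tray; then draw the fingers out so that the gate swings shut. The seat is freshly ground: the gate must not touch it, and it is only to be pushed gently, never pinched or lifted. Leave the tappet, the guide and the valve where they stand.

Things in the scene. Friction and masses are not known exactly. Their poses are not given: they have to be found in the camera images.
- station: Grey steel run-off station, fixed. Origin on the table under the middle of the shut gate; x points through the gateway from shelf to tray, y left when looking that way, z up. Its shelf is a flat top at z = 60 mm, x = -150 to +12 mm, y = -110 to +110 mm, no rails, ending at x = +12 mm in a sheer edge above the catch tray. Nothing spans the gateway (x = 0) from above.
- tray_floor (a point): Centre of the rubber floor of the open-topped catch tray: x = 106, y = 0, z = 18 mm in the station's frame. The floor runs from x = 12 to 200 mm, y = -110 to +110 mm; side and far walls, 6 mm thick, rise to z = 78 mm.
- gate (a joint): Angle of the self-closing gate, 0 shut (across the gateway, in line with y), growing as its free end swings into the tray side (+x), up to a stop at 1.6 rad. A spring of about 0.06 N m when shut, growing to 0.14 N m at the stop, swings it shut as soon as it is let go. It does not open towards the shelf.
- gate_hinge (a point): Point on the gate's vertical hinge axis, level with the shelf top: x = 0, y = +75, z = 60 mm in the station's frame. Beside it stand the hinge post (12 mm thick, centre y = +81 mm) and a fixed panel on to y = +110 mm; across the gateway a fixed panel runs from y = -70 to -110 mm. Post and panels rise 34 to 36 mm above the shelf.
- gate_free_edge (a point): Middle of the free edge of the gate, moving with it. The gate is a flat aluminium panel, 4 mm thick, running 142 mm from the hinge axis (shut: y = +69 to -67 mm in the station's frame) and standing from 4 to 34 mm above the shelf.
- seat_center (a point): Centre (half-way up) of the valve seat, the loose plain steel ring, 40 mm outside and 26 mm inside diameter, 14 mm high, about 80 g, lying flat on the shelf 70 to 110 mm before the gate. It is the only flat ring with a hole.
- tappet_center (a point): Centre of the bucket tappet, a solid steel cylinder 30 mm in diameter, 26 mm high, standing on the shelf, either at its left corner farthest from the gate or at its right end close to the gateway. Bystander.
- guide_center (a point): Centre of the valve guide, a slim stepped brass bush 36 mm high, foot 22 mm in diameter, standing at the other of those two places. Bystander.
- valve_center (a point): Middle of an engine valve standing head down on the table to the right of the station, 100 mm tall, head 38 mm, stem 8 mm in diameter. Bystander.
Things that resemble listed ones, but are neither listed nor needed, are in the scene too. Leave any blue, pink or yellow look-alike of the part that bears seat_center alone.

How it is judged:
By the outcome, as a careful person would: the job done as asked, in the order asked, and still so for the second after the job is handed in, with the robot touching nothing.
It also fails if it takes over 40 s, if anything falls off the work surface, if the arm or the gripper's body presses on something with over 40 N, if the wrist force passes 120 N, or if a joint passes its speed limit or range.

## Working session

There is one attempt and no reset: what is moved stays moved. The work goes in short steps, Python scripts to look and compute and a tool call to move; the robot and the scene stay as the last step left them, time stands still between calls to the robot, and variables do not carry over. Pictures are saved under pics/ and viewed, about 8 in all and at most 12, crops included, and the job is handed in when it is done.

Besides the shell and the picture viewer there is one more tool, called after ">>>" as a command line: name --argument value ..., lists and objects as JSON in quotes. move_arm: Moves the arm, as the interface text tells. Its arguments: {"type":"object","properties":{"rows":{"type":"array","items":{"type":"array","items":{"type":"array","items":{"type":"number"}}}},"squeeze":{"type":"number"}},"required":["rows"]}

```bash
mkdir -p pics; ls
python3 - <<'E'
from rig import sense, eyes, ctrl
import cv2
for n in ("scene","top"):
    d=eyes.capture(n); cv2.imwrite(f"pics/{n}0.png",d["color"])
    print(n,{k:v for k,v in d.items() if k!="color"})
print(sense())
E
```

```text
pics
scene {'vertical_fov': 52.34564680688387, 'cx': 274.7522301226035, 'cy': 205.40215300661842, 'k1': 0.021844499094504217, 'xyz': array([ 913.7160182 , -277.24038626,  689.87742696]), 'attitude': array([-0.30746441,  0.85484439,  0.3944161 , -0.13835694])}
top {'vertical_fov': 45.091771277325385, 'cx': 278.8327504132338, 'cy': 203.84822339920336, 'k1': 0.045722627105604, 'xyz': array([ 377.13999791,   36.55161386, 1059.908043  ]), 'attitude': array([ 0.05928186, -0.70244607,  0.70643685, -0.06326261])}
{'time_s': 0.1, 'joints': array([ 8.82608997e-01,  3.13410172e-01,  1.49833591e+00, -2.77167076e-05,
        1.33101225e+00, -2.23436219e-01]), 'dq': array([-0.00084883, -0.00099062, -0.00217486,  0.00018653, -0.00116613,
       -0.00041387]), 'tau': array([ 2.13562314e-03, -4.12897646e+01, -2.60140461e+01, -2.65562294e-04,
        3.04689056e-03,  8.33683544e-05]), 'eef_pos': array([235.19894004, 469.12735685, 238.79353451]), 'ee_rot': array([ 2.01372409e-04,  8.50938874e-01,  5.25264403e-01, -5.47112403e-04]), 'force': array([ 0.52833745, -0.34002317,  0.25595531]), 'wrist_torque': array([-0.00926343, -0.06379408, -0.00191293]), 'grip_width': 0.9967301844531147}
```

View pics/scene0.png

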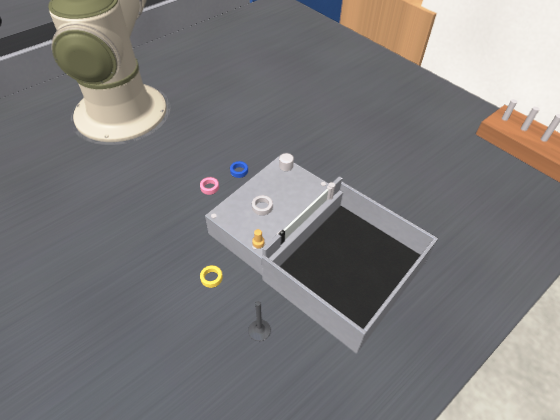

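View pics/top0.png

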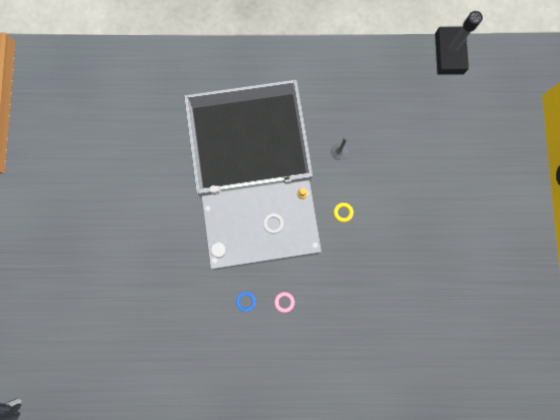

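Scene: the station has its shelf toward the robot. In the top view the shut gate runs (215,188)–(290,179), the seat is at (274,223), the tappet at (218,250) at the left back, and the guide at (303,193) on the right near the gateway. Next I measure these with ray casts.

```bash
cat > h.py <<'E'
import numpy as np, cv2
from scipy.spatial.transform import Rotation as R
def cam(d):
    f=d["color"].shape[0]/2/np.tan(np.radians(d["vertical_fov"]/2))
    w,x,y,z=d["attitude"]; return f,R.from_quat([x,y,z,w]).as_matrix()
def cast(d,px,z):
    f,M=cam(d); s=((np.atleast_2d(px)-[d["cx"],d["cy"]])/f); u=s.copy()
    for _ in range(20): u=s/(1+d["k1"]*(u**2).sum(1,keepdims=True))
    r=np.c_[u,np.ones(len(u))]@M.T; c=d["xyz"]
    return c+r*((z-c[2])/r[:,2])[:,None]
def proj(d,P):
    f,M=cam(d); q=(np.atleast_2d(P)-d["xyz"])@M; u=q[:,:2]/q[:,2:]
    return u*(1+d["k1"]*(u**2).sum(1,keepdims=True))*f+[d["cx"],d["cy"]]
E
python3 - <<'E'
from rig import eyes
from h import *
t=eyes.capture("top"); s=eyes.capture("scene")
for n,d,box in (("t",t,(170,70,200,210)),("s",s,(190,140,260,210))):
    x,y,w,h=box; cv2.imwrite(f"pics/{n}1.png",cv2.resize(d["color"][y:y+h,x:x+w],None,fx=3 if n=="s" else 2.85,fy=3 if n=="s" else 2.85,interpolation=cv2.INTER_CUBIC))
np.save("t.npy",t,allow_pickle=True);np.save("s.npy",s,allow_pickle=True)
print(cast(t,[(210,267),(320,252)],60)[:,:2], cast(t,[(187,95),(297,82),(311,177)],78)[:,:2])
print("seat",cast(t,[(274,223.5)],67),cast(s,[(262,205)],67))
print("tappet",cast(t,[(218,250)],86),"guide",cast(t,[(303,193)],96),"valve foot",cast(t,[(338,153)],0))
E
```

```text
[[427.46083314 166.01291469]
 [455.50050789 -50.28803954]] [[775.47123592 216.28948325]
 [802.92027473  -8.3626026 ]
 [603.12830168 -33.84914579]]
seat [[511.73080844  40.21092397  67.        ]] [[511.17832166  40.8293596   67.        ]]
tappet [[458.44733533 147.92004601  86.        ]] guide [[567.22941844 -16.48352888  96.        ]] valve foot [[673.97615917 -98.75626332   0.        ]]
```

View pics/t1.png

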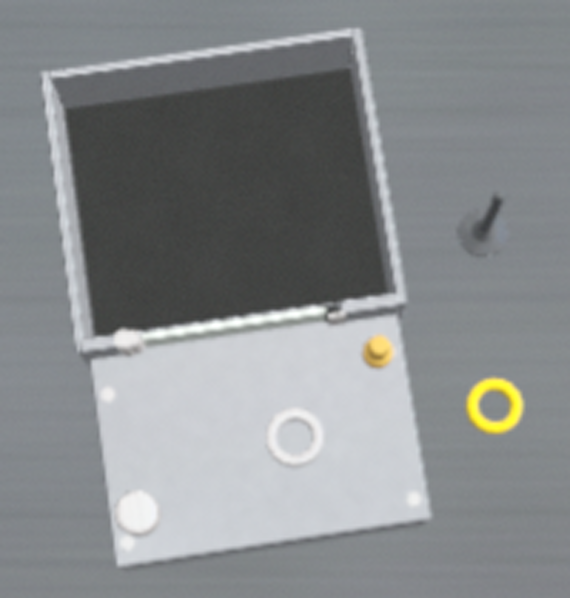

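View pics/s1.png

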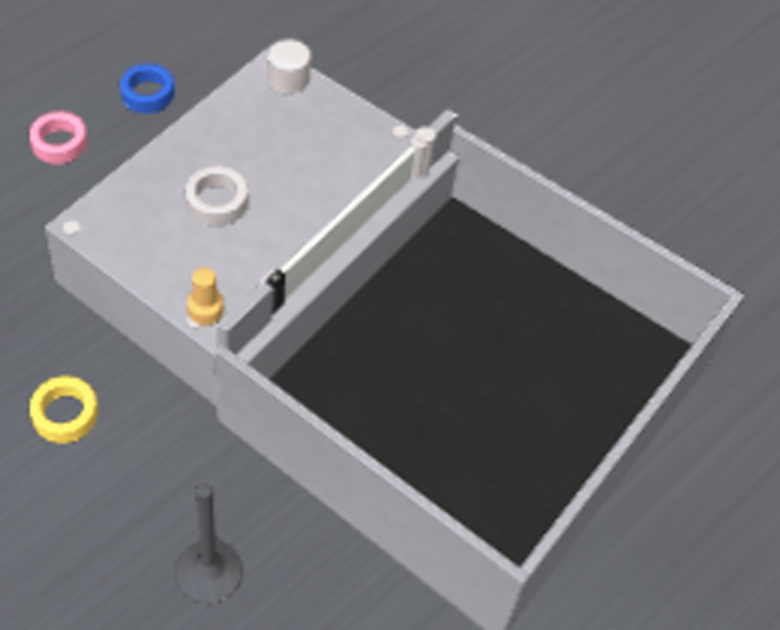

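The crops show clean shelf and tray corners. I fit the station frame to them by rigid alignment of the cast points.

```bash
cat > fit.py <<'E'
from h import *
t=np.load("t.npy",allow_pickle=True).item(); s=np.load("s.npy",allow_pickle=True).item()
T=lambda x,y:(x/2.85+170-.3,y/2.85+70-.3); S=lambda x,y:(x/3+190-.3,y/3+140-.3)
obs=[(t,T(119,566),(-150,110,60)),(t,T(430,518),(-150,-110,60)),(t,T(43,73),(206,116,78)),(t,T(359,29),(206,-116,78)),
(s,S(47,228),(-150,-110,60)),(s,S(741,295),(206,116,78)),(s,S(513,577),(206,-116,78))]
W=np.array([cast(d,p,m[2])[0,:2] for d,p,m in obs]); M=np.array([m[:2] for *_,m in obs],float)
wc,mc=W.mean(0),M.mean(0); A=(M-mc); B=(W-wc)
yaw=np.arctan2((A[:,0]*B[:,1]-A[:,1]*B[:,0]).sum(),(A*B).sum())
c,s_=np.cos(yaw),np.sin(yaw); Rm=np.array([[c,-s_],[s_,c]]); o=wc-Rm@mc
E
python3 - <<'E'
from fit import *
print("yaw",yaw,"o",o); print("res",(W-(M@Rm.T+o)).round(1).tolist())
st=lambda p:((p[:,:2]-o)@Rm).round(1)
for n,d,px,z in [("seat t",t,T(296,437),67),("seat s",s,S(217,197),67),("tappet",t,T(138,512),86),("guide t",t,T(377,348),96),("guide s",s,S(205,272),96),("post",t,T(128,340),94),("gate free",t,T(335,313),94),("gate free s",s,S(276,280),94),("post s",s,S(424,136),96)]: print(n,st(cast(d,px,z)))
from rig import sense
import numpy as np; print(sense()["ee_rot"])
E
```

```text
yaw 0.14453600893575017 o [587.34505384  77.22219733]
res [[1.9, -1.3], [1.8, 1.8], [0.3, -0.9], [-0.4, 2.2], [3.5, 0.5], [-1.6, -1.6], [-5.5, -0.7]]
seat t [[-79.1 -25. ]]
seat s [[-80.  -25.7]]
tappet [[-116.2   88.1]]
guide t [[-30.8 -88.2]]
guide s [[-31.4 -88.7]]
post [[ 0.4 78.9]]
gate free [[ -1.9 -63.8]]
gate free s [[  1.8 -65. ]]
post s [[ 0.2 79. ]]
[ 1.19144259e-04  8.50952069e-01  5.25243222e-01 -3.44903492e-04]
```

Seat at station (-79,-25). Plan: set the jaw axis along station x with about 75 mm opening. One finger goes behind the seat, the other between seat and gate. A single straight advance along y≈-19 then opens the gate first and pushes the seat off, and backing out shuts the gate. First I move above the station.

>>> move_arm --rows '[[[-244,449,30,9.25,0.765],[-244,449,30,9.25,0.765],[-244,449,30,9.25,0.765],[-244,449,30,9.25,0.765],[-244,449,30,9.25,0.765],[-244,449,30,9.25,0.765],[-244,449,30,9.25,0.765],[-244,449,30,9.25,0.765],[-244,449,30,9.25,0.765],[-244,449,30,9.25,0.765],[-244,449,30,9.25,0.765],[-244,449,30,9.25,0.765]]]'

```text
time_s: 1.7
eef_pos: [526.8, 50.9, 209.4]
ee_rot: [0.0, 0.998, 0.069, -0.0]
force: [-0.5, -0.0, -0.1]
grip_width: 0.881
```

>>> move_arm --rows '[[[0,0,40,0,0.765],[0,0,79,0,0.765],[0,0,79,0,0.765],[0,0,79,0,0.765]]]'

```text
time_s: 2.2
eef_pos: [527.5, 51.1, 132.1]
ee_rot: [0.0, 0.998, 0.07, 0.001]
force: [0.4, 0.1, 0.6]
grip_width: 0.886
```

```bash
cat > look.py <<'E'
import sys
from rig import eyes,sense
from h import *
n,name=sys.argv[1:3]; x,y,w,h=map(int,sys.argv[3:7])
d=eyes.capture(n); st=sense(); P=st["eef_pos"]; w_,a,b,c=st["ee_rot"]; X=R.from_quat([a,b,c,w_]).as_matrix()[:,0]
np.save("d.npy",d,allow_pickle=True)
k=800/max(w,h*4/3); cv2.imwrite(f"pics/{name}.png",cv2.resize(d["color"][y:y+h,x:x+w],None,fx=k,fy=k,interpolation=cv2.INTER_CUBIC))
g=st["grip_width"]*42.5
q=lambda s,dz:((proj(d,P+X*s+[0,0,dz])[0]-[x,y])*k).round(0)
print("k",k,"TCP",P.round(1),"inner tips R",q(-g,-8),"G",q(g,-8),"outer R",q(-g-14.5,-8),"G",q(g+14.5,-8),"F",st["force"].round(1),"t",st["time_s"])
E
python3 look.py scene a 190 100 200 150
```

```text
k 4.0 TCP [527.6  51.  132.3] inner tips R [265. 307.] G [391. 391.] outer R [242. 292.] G [417. 408.] F [ 0.5 -0.1 -0.1] t 2.25
```

View pics/a.png

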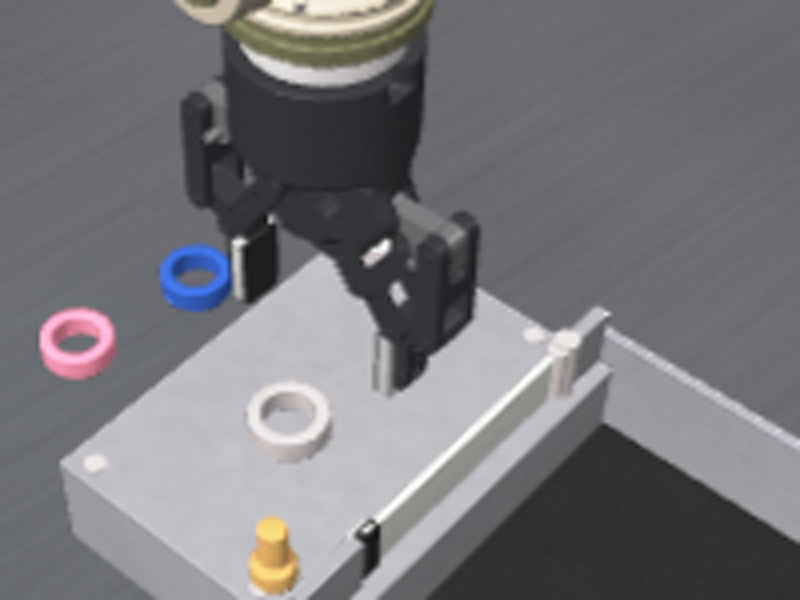

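The picture shows the fingers straddling the seat line, G tip at about (390,393) and R tip at about (240,300), with the tips near TCP height. I open fully and shift back 8 mm for clearance behind the seat, then descend to just above the ring's top.

>>> move_arm --rows '[[[-8,2,0,0,1],[-8,2,20,0,1],[-8,2,40,0,1],[-8,2,52,0,1],[-8,2,52,0,1],[-8,2,52,0,1]]]'

```text
time_s: 3.0
eef_pos: [520.5, 47.8, 81.1]
ee_rot: [0.001, 0.998, 0.07, 0.002]
force: [0.1, -0.1, 1.0]
grip_width: 1.0
```

```bash
python3 look.py scene b 200 130 160 120
```

```text
k 5.0 TCP [520.6  47.9  81.1] inner tips R [258. 313.] G [426. 429.] outer R [230. 295.] G [457. 450.] F [ 0.1 -0.3 -0.2] t 3.05
```

View pics/b.png

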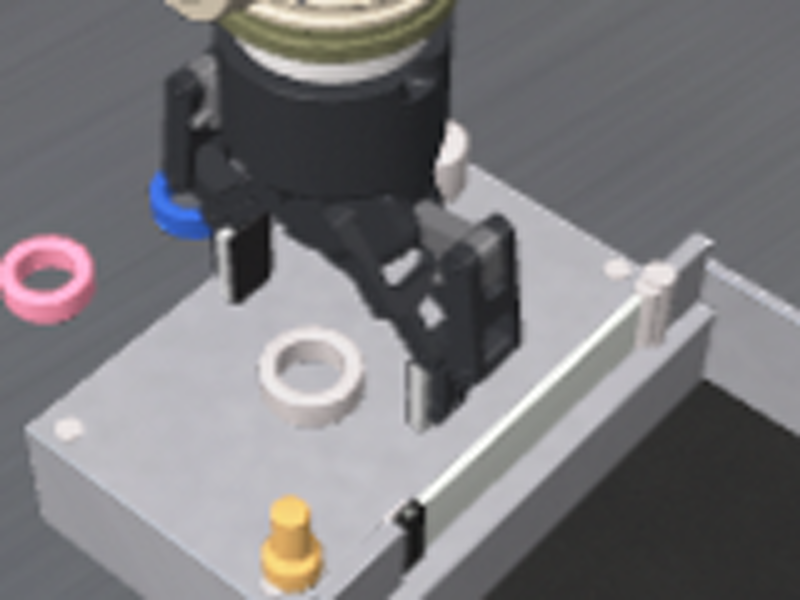

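The pads' corners (425,430) and (232,300) sit 15–25 px above the prediction, so fully open the tips are about 5 mm behind the TCP (tip ≈ TCP z + 5). I descend in stages and watch the force.

>>> move_arm --rows '[[[0,0,7,0,1],[0,0,13,0,1],[0,0,13,0,1]]]'

```text
time_s: 3.42
eef_pos: [520.3, 47.9, 67.5]
ee_rot: [0.001, 0.998, 0.07, 0.002]
force: [-0.3, -0.8, 0.2]
grip_width: 0.996
```

>>> move_arm --rows '[[[0,0,3,0,1],[0,0,6,0,1],[0,0,7,0,1],[0,0,7,0,1]]]'

```text
time_s: 3.92
eef_pos: [520.3, 47.8, 60.5]
ee_rot: [0.001, 0.998, 0.07, 0.002]
force: [-0.2, 0.3, -0.1]
grip_width: 0.998
```

```bash
python3 look.py scene c 200 130 160 120
```

```text
k 5.0 TCP [520.4  47.9  60.5] inner tips R [259. 348.] G [424. 463.] outer R [233. 329.] G [454. 483.] F [-0.6 -0.4 -0.1] t 3.975
```

View pics/c.png

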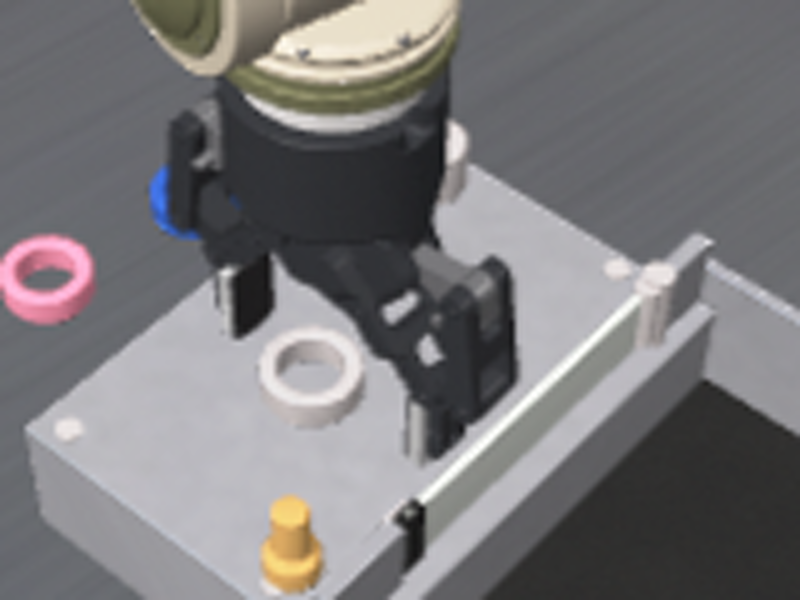

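No contact forces, and the tips are about 4 mm above the shelf. I advance gently, first to make contact with gate and seat.

>>> move_arm --rows '[[[2,0,1.5,0,1],[6,0,1.5,0,1],[10,0,1.5,0,1],[14,0,1.5,0,1],[18,0,1.5,0,1],[22,0,1.5,0,1],[26,0,1.5,0,1],[30,0,1.5,0,1],[34,0,1.5,0,1],[38,0,1.5,0,1],[40,0,1.5,0,1],[40,0,1.5,0,1]]]'

```text
time_s: 5.48
eef_pos: [560.1, 53.4, 59.1]
ee_rot: [0.001, 0.998, 0.07, 0.002]
force: [-0.4, -1.1, -0.9]
grip_width: 1.003
```

```bash
python3 look.py scene d 200 130 160 120
```

```text
k 5.0 TCP [560.   53.4  59.2] inner tips R [336. 403.] G [507. 523.] outer R [308. 384.] G [538. 545.] F [-0.4 -0.8 -0.5] t 5.525
```

View pics/d.png

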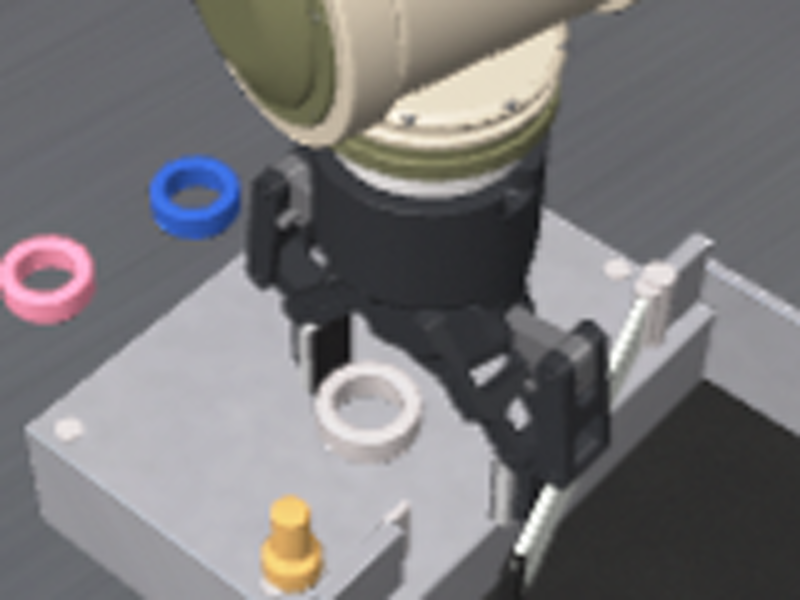

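The gate is held open by the front finger, and the seat at (368,410) is pushed by the rear pad, well clear of the gate. I continue.

>>> move_arm --rows '[[[4,0,0,0,1],[8,0,0,0,1],[12,0,0,0,1],[16,0,0,0,1],[20,0,0,0,1],[24,0,0,0,1],[28,0,0,0,1],[32,0,0,0,1],[36,0,0,0,1],[40,0,0,0,1],[44,0,0,0,1],[46,0,0,0,1]]]'

```text
time_s: 7.02
eef_pos: [605.8, 59.8, 59.3]
ee_rot: [0.001, 0.998, 0.07, 0.002]
force: [-1.6, -0.3, -0.0]
grip_width: 1.001
```

```bash
python3 look.py scene e 220 150 180 135
```

```text
k 4.444444444444445 TCP [605.9  59.8  59.3] inner tips R [291. 326.] G [452. 439.] outer R [265. 308.] G [481. 459.] F [-0.8 -1.5 -0.7] t 7.075
```

View pics/e.png

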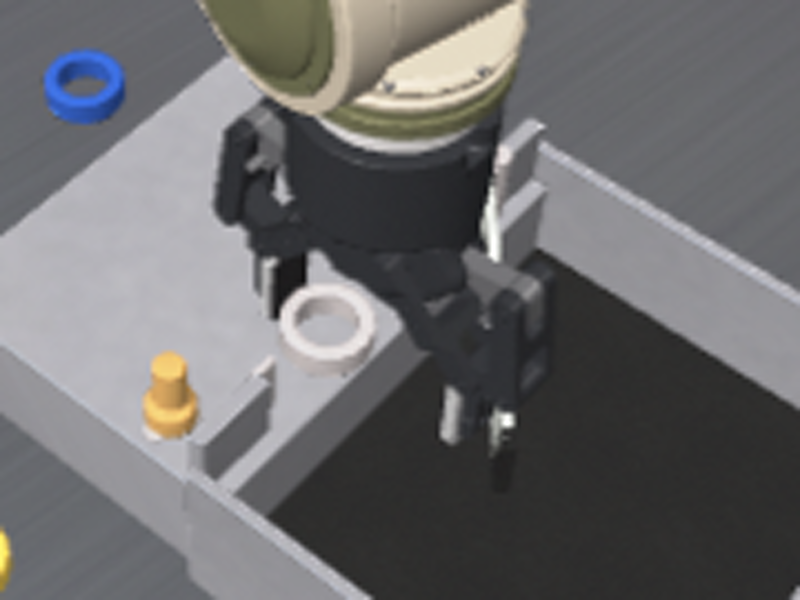

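The seat at (328,328) is just overhanging the shelf edge and the gate is still held open (free end around (500,470)). I advance another 22 mm to tip the seat off.

>>> move_arm --rows '[[[4,0,0,0,1],[8,0,0,0,1],[12,0,0,0,1],[16,0,0,0,1],[20,0,0,0,1],[22,0,0,0,1],[22,0,0,0,1]]]'

```text
time_s: 7.95
eef_pos: [627.9, 62.9, 59.4]
ee_rot: [0.001, 0.998, 0.07, 0.002]
force: [-0.4, -0.9, 0.6]
grip_width: 0.997
```

```bash
python3 look.py scene f 220 150 180 135
```

```text
k 4.444444444444445 TCP [627.9  62.8  59.4] inner tips R [331. 355.] G [496. 470.] outer R [305. 336.] G [526. 490.] F [ 0.2 -0.2  0.3] t 8.0
```

View pics/f.png

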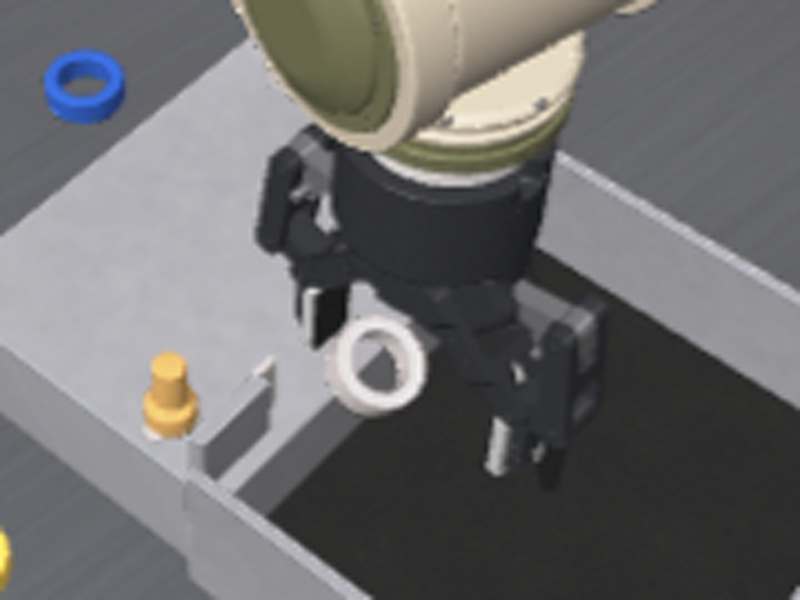

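The seat is tipping over the edge at (375,365), with the gate end still beyond the front finger. A few more millimetres, then a check in the top view.

>>> move_arm --rows '[[[2,0,0,0,1],[4,0,0,0,1],[6,0,0,0,1],[6,0,0,0,1],[6,0,0,0,1]]]'

```text
time_s: 8.62
eef_pos: [633.9, 63.5, 59.5]
ee_rot: [0.001, 0.998, 0.07, 0.002]
force: [0.7, -1.5, -0.4]
grip_width: 1.0
```

```bash
python3 look.py scene g 220 150 180 135
```

```text
k 4.444444444444445 TCP [633.9  63.6  59.5] inner tips R [343. 363.] G [508. 478.] outer R [316. 344.] G [538. 499.] F [ 0.4  0.2 -0.4] t 8.675
```

View pics/g.png

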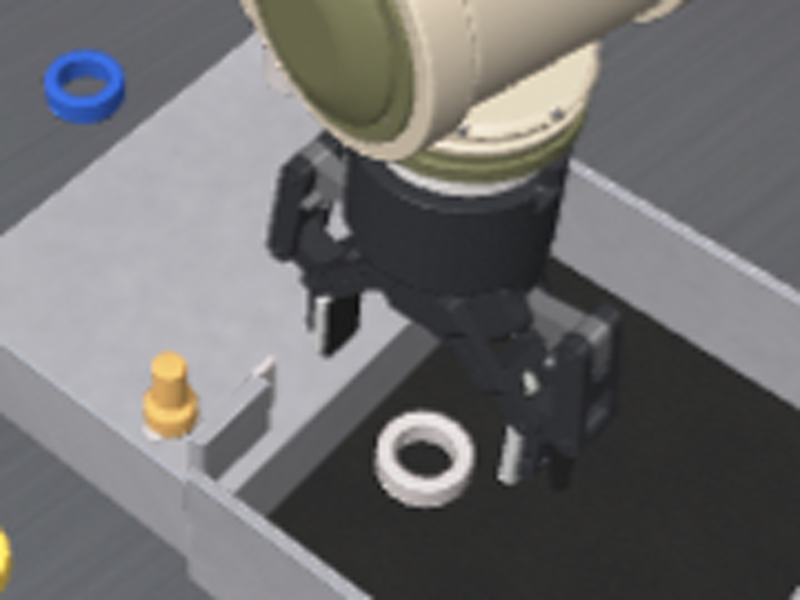

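The seat lies flat in the tray at (425,458). Now I draw back straight so the gate follows the finger shut, then lift.

>>> move_arm --rows '[[[-6,0,0,0,1],[-16,0,0,0,1],[-26,0,0,0,1],[-36,0,0,0,1],[-46,0,0,0,1],[-56,0,0,0,1],[-66,0,0,0,1],[-76,0,0,0,1],[-86,0,0,0,1],[-96,0,0,0,1],[-106,0,0,0,1],[-114,0,0,0,1]]]'

```text
time_s: 10.18
eef_pos: [520.5, 47.7, 59.1]
ee_rot: [0.001, 0.998, 0.07, 0.002]
force: [0.4, -0.1, 0.4]
grip_width: 0.997
```

>>> move_arm --rows '[[[0,0,0,0,1],[0,0,-15,0,1],[0,0,-40,0,1],[0,0,-80,0,1],[0,0,-120,0,1],[0,0,-150,0,1],[-100,0,-150,0,1],[-150,0,-150,0,1],[-180,0,-150,0,1],[-180,0,-150,0,1],[-180,0,-150,0,1],[-180,0,-150,0,1]]]'

```text
time_s: 11.68
eef_pos: [342.4, 22.8, 208.5]
ee_rot: [0.001, 0.998, 0.07, 0.002]
force: [0.4, 0.2, -0.0]
grip_width: 0.996
```

```bash
python3 look.py scene z 180 130 260 210
python3 - <<'E'
from fit import *
d=np.load("d.npy",allow_pickle=True).item()
for n,q in [("gate free end shut",(-2,-65,94)),("tappet",(-116,88,86)),("guide",(-31,-88,96))]:
    print(n,((proj(d,np.r_[o+Rm@np.array(q[:2]),q[2]])[0]-[180,130])*800/280).round())
E
```

```text
k 2.857142857142857 TCP [342.3  22.9 208.4] inner tips R [ -4. -89.] G [ 86. -33.] outer R [-19. -98.] G [102. -23.] F [-0.2  0.1 -1.5] t 11.725
gate free end shut [286. 291.]
tappet [304.  79.]
guide [224. 286.]
```

View pics/z.png

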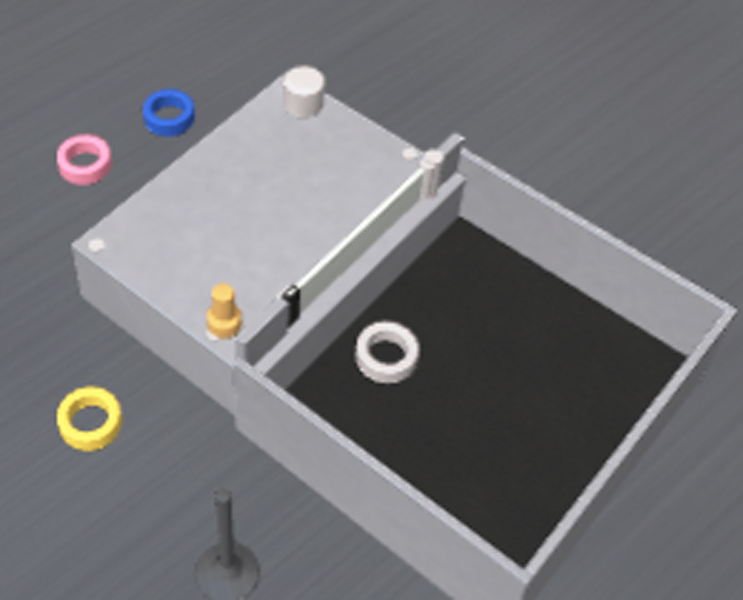

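The gate is shut (free end at (290,291), where expected) and the seat lies flat in the tray at (387,352). The tappet (304,80), guide (224,287), valve and look-alikes are where they were. I hand the job in.

```bash
python3 -c "
from rig import ctrl
print(ctrl.finish_job())"
```

```text
the job is handed in; nothing more can be done
None
```

The seat is in the catch tray and the gate is shut. I handed the job in after about 12 s of robot time, against the limit of 40 s.

- **What I did:** With the gripper fully open along the station's x axis, the front finger pushed the gate open and held it. The rear finger then pushed the seat along the shelf and off the edge. I drew the fingers straight back so the gate followed them shut, then lifted clear.
- **Last checks:** The final picture shows the seat flat in the tray and the gate shut. By eye, the tappet, guide, valve and coloured rings had not moved. Tappet, guide and gate end also matched their computed positions to within a few pixels. In every picture taken during the push the gate was clear of the seat, and the measured forces at the end of each move stayed below about 2 N.
- **What disagreed:** With the gripper open, the fingertips stood about 13 mm farther back than the nominal 8 mm ahead of the TCP, and I corrected for that on the way down. The station fit had residuals of up to 5 mm at one tray corner. I saw no effect from that.

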